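# Hang the repaired wall unit on its test stand

### The job

Hang the repaired wall unit on the test stand: pick it up, fit the two keyholes in the ears of its back plate over the two screw heads on the stand's crossbar, then slide it straight down until it is fully home and the spring plunger has snapped into the back plate, and let go. Feel your way and do not force it against the stand. Leave everything else on the bench where it is.

Things in the scene. Friction and masses are not known exactly. Their poses are not given: they have to be found in the camera images.
- stand: Test stand fixed to the bench: dark base plate 200 x 210 x 12 mm reaching 90 mm in front of the bar, two square posts 153 mm high at y = +/-78 mm, across their front an aluminium crossbar 196 mm wide with clamp nuts (18 mm, 13 mm proud) at y = +/-78. Origin on the table below the bar's front face; x out of that face (away from the robot), z up. Pushing the unit on it with over 20 N may bend it.
- stand_face (a point): Point on the bar's front face, 105 mm up: nominal midpoint of its two screws; axes as the stand. Screws at y = +/-42 mm: shank 4.5 mm thick, head 10.5 mm wide, 4.5 to 8 mm out of the face. The bar (from 50 mm below the screws to 20 mm above) is clamped by hand: bar, screws and plunger really lie up to 15 mm above or below this point; this is not measured.
- plunger (a joint): Round-nosed spring plunger 8 mm thick in the bar, midway between the screws and level with them, standing 5.5 mm out of the face. Value in m: 0 fully out, grows as it is pressed in, 0.0055 flush. Spring 3 N at 0, 5.2 N flush. It rubs on the unit's back plate, so the unit may not slide down by its own weight.
- unit: Wall unit, 0.28 to 0.46 kg, loose, standing upright: grey box 54 mm wide (y), 33 mm deep (x -13 to 20 mm), 125 mm high; behind it a 3 mm steel back plate (x -20 to -17 mm) 114 mm wide, 84 mm high, its ears sticking out both sides. Origin under its middle on the underside; x out of its front (vents), z up. The box's bare sides above the ears (z 84 to 125 mm) can be gripped.
- keyhole_l (a point): Centre of the round part (14 mm wide) of the keyhole in the ear at the unit's +y side, on the plate's back, y = +42 mm, z = 50 mm; axes as the unit. From it a slot 7 mm wide runs up; a screw at the slot's end sits 20 mm above this point. So heads enter with the unit 20 mm above its final height.
- keyhole_r (a point): The same for the keyhole at y = -42 mm.
- unit_back (a point): Point on the back of the back plate, midway, z = 70 mm: centre of the plate's 12 mm hole for the plunger; axes as the unit. Hung fully home it meets the real midpoint of the screws.
- tablet: Bystander: opened tablet, 170 x 250 x 10 mm, lying; origin under its middle.
- carton: Bystander: cream carton, 120 x 180 x 36 mm; origin under its middle.
- dish: Bystander: round steel dish with screws, 86 mm wide, 14 mm high; origin under its middle.
- driver: Bystander: screwdriver with black handle, 160 mm long, lying along its x.
- pen_driver: Bystander: thin metal precision screwdriver, 110 mm long, 12 mm thick, lying along its x.
- adapter: Bystander: plain grey power adapter without back plate or ears, 50 x 56 x 85 mm high, standing; origin under its middle.
- bits: Bystander: black bit block 50 x 90 x 34 mm; origin under its middle.
Things that resemble listed ones, but are neither listed nor needed, are in the scene too. Leave any purple or yellow look-alike of the unit alone.

How it is judged:
On the way:
1. the back plate lies flat on the crossbar with both screw heads through its keyholes, pressing the plunger in (x of unit_back in the frame of stand_face between -0.004 and 0.0045 m and distance between unit_back and stand_face below 0.05 m and value of joint plunger above 0.0025 m), for 0.1 s.
At the end, for the whole second after the job is handed in: The unit hangs at rest and released on both screws: back plate flat on the crossbar (within 4.5 mm), within 5 mm of the middle, upright within 0.08 rad, and slid down so far that the plunger has sprung out into the plate's hole (joint under 1.5 mm). Nothing else moved more than 30 mm (value of joint plunger below 0.0015 m and x of unit_back in the frame of stand_face between -0.004 and 0.0045 m and y of unit_back in the frame of stand_face between -0.005 and 0.005 m and z of unit_back in the frame of stand_face between -0.019 and 0.019 m and angle between unit's own z axis and vertical below 0.08 rad and linear speed of unit below 0.01 m/s and angular speed of unit below 0.1 rad/s and contact force between the fingers and unit below 0.1 N and distance of each of tablet, carton, dish, driver, pen_driver, adapter, bits from where it was at the start of the episode below 0.03 m); the robot touches nothing.
It fails at once if the unit is forced against the stand (contact forces adding up to more than 50 N) (contact force between unit and stand above 50 N).
It fails at once if a bystander is moved more than 30 mm (distance of any of tablet, carton, dish, driver, pen_driver, adapter, bits from where it was at the start of the episode above 0.03 m).
It also fails if it takes over 61 s, if anything falls off the work surface, if the arm or the gripper's body presses on something with over 40 N, if the wrist force passes 120 N, or if a joint passes its speed limit or range.

### The arm

A 7-joint arm with a two-finger parallel gripper is mounted at the origin on the work surface. World frame = base frame: x ahead of the robot, y to its left, z up, the work surface at z = 0. Lengths are in m, angles in rad, forces in N, time in s.
With the tool pointing down it reaches from about 0.425 to 0.825 m from the base axis. Payload 3.6 kg.
Tool frame: the origin (TCP) lies midway between the tips of the shut fingers; the grasp point (between the pads) lies 19 mm behind it; z points along the fingers, y is the line along which they close (so a half turn about z gives the same grasp; the last joint's range is limited). The gripper opens to 93 mm and grips with 3 to 60 N. Pads are 15 mm wide; open, the fingers measure 128 mm over their backs; the gripper's body (75 mm by 188 mm) begins 65 mm behind the grasp point.
Start: joints at [-1.339, 0.615, -0.013, 1.423, 0.008, 1.103, -0.04], TCP at [0.166, 0.628, 0.219] pointing down, gripper open.
Joint ranges: [-3.12, 3.12], [-0.3, 2.06], [-1.34, 1.32], [0.26, 2.42], [-1.36, 4.5], [0.01, 1.98], [-2.84, 2.84]. Speed limits (rad/s): [2.79, 2.79, 3.14, 3.14, 3.14, 3.14, 3.14].

### API

Orientations are given as a rotation vector (axis times angle).
In Python, from workcell import env gives the robot as it stands.
- The arm moves only by the tool jog_arm, never from a script. Its argument "steps" is a list of rows, each a list of 2 entries, a list of its own where there are three numbers: the shift along the tool's x, y, z in cm, then the turn about the tool's z in rad. A call has 1 to 10 rows; each row is the pose to reach, as a shift and turn from the pose commanded when the call began, along the tool's axes at that moment; what a row does not reach only later rows make up. A row lasts 1/12 s, in which the tool goes at most 41.7 mm and 7.16 degrees, less where a joint would pass 70% of its speed; a pose out of reach is approached as far as the arm can. A call with a gripper value outside its range is refused whole. "gripper" is the closure, from -1 (fully open) to 1 (shut), set as the call begins (left out, the last holds). The fingers move at their own pace and stop on an object; "force" is the grip in N (left out, the last holds). Time passes only in rows, so rows that repeat a pose let the fingers close. It gives the time, the measured TCP pose, the force, the opening and the grip force at its end, in the units of the state.
- env.get_state(): the state, without advancing time (a new reading comes with each control period).
- env.capture(name): name is "side" or "top"; returns (picture, depth): 420x560x3 uint8, blue, green, red; 420x560 float32, m along the optical axis (not along the pixel's ray), 0 where there is no reading.
- env.camera_model(name): a dict with "K" (3x3 intrinsics, pixels), "k1" (the pictures are not rectified: a ray, as slopes to the right and down, at radius r is drawn at 1 + k1 r^2 times it, then the intrinsics apply), "eye" and "rotation" of the camera in the world. Camera axes: x right, y down, z forward; pixel columns grow to the right and rows downward; lengths in m; the calibration is good to about 2 mm. A picture is of the moment at which its call begins. camera_model takes no time and is no camera call.
- env.job_done(): hands the job in; it is judged then, once.
The state is a dict: "clock": time; "joints": joint angles; "dq": joint speeds; "joint_torque": joint torques, N m; "position": TCP position; "eef_rot": TCP orientation; "ft_force": force on the tool from outside, world axes, zero at the start; "torque": the same for the moment, N m; "opening": finger opening in m; "grip_force": force on a finger pad.
Only numpy, scipy, OpenCV 4.12 (cv2) and the standard library are available. Lean on these libraries where they do the work, as an engineer would, in place of code of your own. Each camera call takes 0.05 s, during which the arm holds its last target. There are 200 camera calls.

## Working session

There is one attempt and no reset: what is moved stays moved. The work goes in short steps, Python scripts to look and compute and a tool call to move; the robot and the scene stay as the last step left them, time stands still between calls to the robot, and variables do not carry over. Pictures are saved under pics/ and viewed, at most 10 in all, crops included, and the job is handed in when it is done.

Besides the shell and the picture viewer there is one more tool, called after "Request:" by a JSON object that holds its "op" and its "data", one argument or row to a line. jog_arm: Moves the arm, as the interface text tells. Its arguments: {"type":"object","properties":{"steps":{"type":"array"},"gripper":{"type":"number"},"force":{"type":"number"}},"required":["steps"]}

```bash
mkdir -p pics
cat > h.py <<'E'
import numpy as np, cv2
from workcell import env
from scipy.spatial.transform import Rotation as R
def snap(n):
    im,d=env.capture(n); np.savez(f'pics/{n}.npz',im=im,d=d); return im,d
def pts(n,uv,d):
    m=env.camera_model(n);K=np.array(m['K'],float)
    uv=np.array(uv,float).reshape(-1,2)
    r=(uv-K[[0,1],2])/K[[0,1],[0,1]]; s=r.copy()
    for _ in range(20): s=r/(1+m['k1']*(s**2).sum(1,keepdims=True))
    z=np.array([d[int(round(v)),int(round(u))] for u,v in uv])
    p=np.c_[s,np.ones(len(s))]*z[:,None]
    return p@np.array(rot(m)).T+np.array(m['eye'])
def rot(m):
    r=np.array(m['rotation'],float)
    return r if r.shape==(3,3) else R.from_rotvec(r).as_matrix()
E
python3 - <<'E'
from h import *
for n in('side','top'):
    im,d=snap(n); cv2.imwrite(f'pics/{n}0.png',im); print(env.camera_model(n))
print(env.get_state())
E
```

```text
{'K': array([[511.14913868,   0.        , 288.12908837],
       [  0.        , 511.14913868, 214.38270173],
       [  0.        ,   0.        ,   1.        ]]), 'k1': -0.13646721096311534, 'eye': array([-0.02287476,  1.03942533,  1.04367812]), 'rotation': array([-0.70765836,  2.53264647, -1.23771329])}
{'K': array([[379.48179498,   0.        , 286.32260726],
       [  0.        , 379.48179498, 212.55919673],
       [  0.        ,   0.        ,   1.        ]]), 'k1': 0.024266781699800438, 'eye': array([ 4.29355902e-01, -7.83298092e-04,  1.03352772e+00]), 'rotation': array([-2.12901119,  2.14400434, -0.12916252])}
{'clock': 0.1, 'joints': array([-1.33849165,  0.61578064, -0.01262146,  1.42475062,  0.0081231 ,
        1.1033865 , -0.04038463]), 'dq': array([-0.00065737, -0.00280119,  0.00031429, -0.00248931,  0.0012035 ,
       -0.0006664 , -0.00041709]), 'joint_torque': array([ 1.37709976e-03, -4.60038936e+01,  2.10090238e-01, -1.66244656e+01,
       -6.11755508e-02,  1.68944208e-02,  1.11535860e-04]), 'position': array([0.16616107, 0.62766353, 0.21762021]), 'eef_rot': array([-0.40521491, -3.11509743,  0.00355119]), 'ft_force': array([-0.09306709, -0.24663099,  0.53901804]), 'torque': array([-0.04282782,  0.02942427,  0.03350226]), 'grip_force': 0.0, 'opening': 0.09301152647288481}
```

View pics/top0.png

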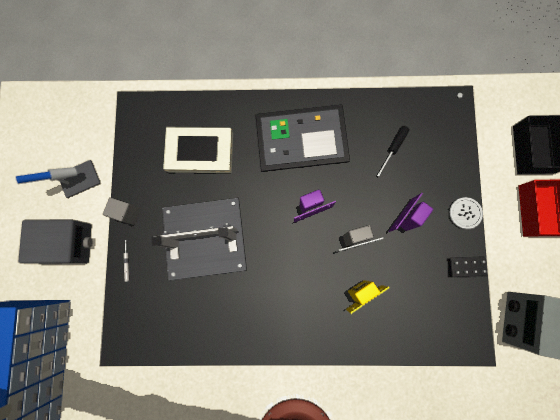

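View pics/side0.png

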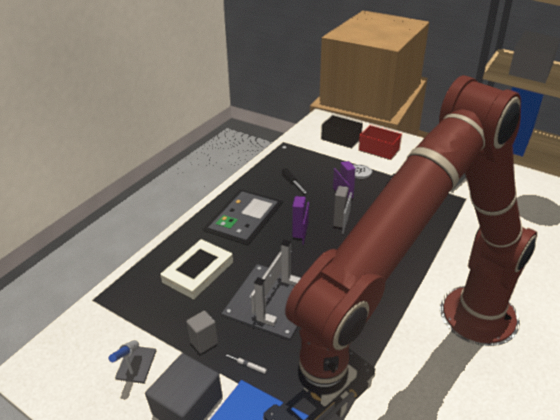

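Top view: the grey unit with back plate is at about (356,238), and the stand is at (203,237). There are three other candidates: two purple (313,205 and 412,213) and one yellow (366,294), all look-alikes to leave alone. The plain grey adapter is at (117,210) and has no plate. Only the grey one with ears fits; an enlarged crop should confirm it.

Run:
```python
from h import *
z=np.load('pics/top.npz');im,d=z['im'],z['d']
a=cv2.resize(im[190:290,150:260],None,fx=3.6,fy=5.0*.72,interpolation=2); b=cv2.resize(im[190:290,310:420],None,fx=3.6,fy=3.6,interpolation=2)
cv2.imwrite('pics/crop1.png',np.hstack([a,b]))
vv,uu=np.mgrid[0:420,0:560];P=pts('top',np.c_[uu.ravel(),vv.ravel()],d).reshape(420,560,3)
def rect(m,l):
    q=P[m]; 
    r=cv2.minAreaRect(q[:,:2].astype(np.float32)*1000); print(l,len(q),q.mean(0).round(4),'zmed',np.median(q[:,2]).round(4),r)
g=lambda u0,u1,v0,v1:(uu>=u0)&(uu<=u1)&(vv>=v0)&(vv<=v1)
U=g(328,388,222,256);Z=P[...,2]
rect(U&(Z>.115)&(Z<.135),'boxtop');rect(U&(Z>.076)&(Z<.09),'plateedge')
S=g(150,250,190,285)
rect(S&(Z>.006)&(Z<.018),'base');rect(S&(Z>.1)&(Z<.145),'bar?');rect(S&(Z>.146),'posts')
q=P[S&(Z>.03)]; print(np.histogram(q[:,2],bins=np.arange(.03,.19,.01)))
```

```text
boxtop 311 [ 0.5077 -0.1578  0.1237] zmed 0.1239 ((507.9366149902344, -158.6356964111328), (32.70587158203125, 53.980255126953125), 15.598628997802734)
plateedge 101 [ 0.4894 -0.1607  0.0832] zmed 0.0835 ((501.502685546875, -159.823974609375), (33.42226791381836, 111.91277313232422), 15.417292594909668)
base 4844 [0.507  0.2445 0.0115] zmed 0.0115 ((507.3882141113281, 257.02752685546875), (271.0216064453125, 241.26815795898438), 88.68907165527344)
bar? 313 [0.51   0.2516 0.1172] zmed 0.1158 ((510.0860290527344, 240.96871948242188), (32.2244987487793, 185.71749877929688), 6.907155513763428)
posts 196 [0.493  0.2116 0.2783] zmed 0.1528 ((490.0959167480469, 163.80923461914062), (344.311279296875, 67.60136413574219), 80.85232543945312)
(array([ 29,  21,  48,  47,  43,  56,  90,  51, 193,  31,  25,  29, 155,
         0,   0]), array([0.03, 0.04, 0.05, 0.06, 0.07, 0.08, 0.09, 0.1 , 0.11, 0.12, 0.13,
       0.14, 0.15, 0.16, 0.17, 0.18]))
```

View pics/crop1.png

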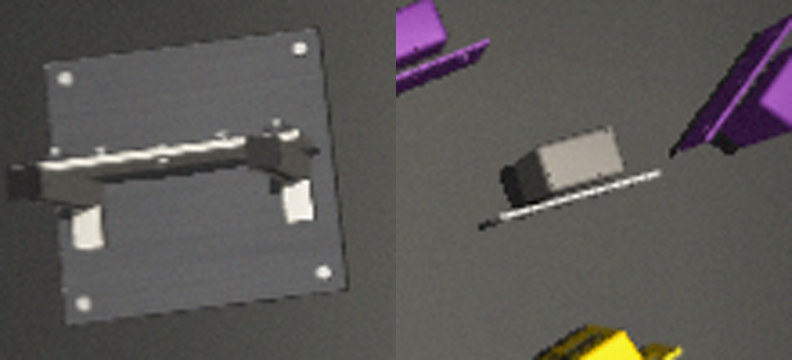

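The crop confirms the grey unit with its bright back plate on the robot side, yaw about 15.6°, with sizes that match (33x54, 112 plate). On the stand, the two screws show at crop (100,150) and (222,135), with the nuts outside them. Next I refine the stand.

Run:
```python
from h import *
z=np.load('pics/top.npz');im,d=z['im'],z['d']
vv,uu=np.mgrid[0:420,0:560];P=pts('top',np.c_[uu.ravel(),vv.ravel()],d).reshape(420,560,3);Z=P[...,2]
S=(uu>=150)&(uu<=250)&(vv>=190)&(vv<=285)
m=(S&(Z>.009)&(Z<.015)).astype(np.uint8)
m=cv2.morphologyEx(m,cv2.MORPH_OPEN,np.ones((3,3)))
n,l,st,_=cv2.connectedComponentsWithStats(m)
q=np.vstack([P[l==i] for i in range(1,n) if st[i,4]>100])
print('base',cv2.minAreaRect(q[:,:2].astype(np.float32)*1000))
B=S&(Z>.109)&(Z<.121);q=P[B];print('bar',len(q),np.percentile(q[:,2],[10,50,90]),cv2.minAreaRect(q[:,:2].astype(np.float32)*1000))
T=S&(Z>.149)&(Z<.158);q=P[T]
n,l,st,c=cv2.connectedComponentsWithStats(T.astype(np.uint8))
for i in range(1,n):
  if st[i,4]>15: print('post',st[i,4],P[l==i].mean(0).round(4),c[i])
# bar frame
for yaw in (6,7,8):
  a=np.deg2rad(yaw);q=P[S&(Z>.03)];x=q[:,0]*np.cos(a)+q[:,1]*np.sin(a);y=-q[:,0]*np.sin(a)+q[:,1]*np.cos(a)
  if yaw==7:
    for lo,hi in((.03,.07),(.07,.1),(.1,.11),(.11,.12),(.12,.149)):
      k=(q[:,2]>lo)&(q[:,2]<hi);print(lo,k.sum(),'x',np.percentile(x[k],[2,10,50,90,98]).round(4),'y',np.percentile(y[k],[0,2,50,98,100]).round(4))
```

```text
base ((509.2996826171875, 245.7750244140625), (200.66156005859375, 207.63157653808594), 7.530107498168945)
bar 198 [0.11204696 0.11552493 0.11806695] ((507.53826904296875, 238.7593231201172), (26.185672760009766, 181.94854736328125), 6.9232892990112305)
post 81 [0.5131 0.1681 0.1525] [222.58024691 231.55555556]
post 84 [0.4944 0.324  0.1524] [155.75       240.08333333]
0.03 145 x [0.5025 0.5194 0.5348 0.5399 0.5409] y [0.0842 0.0849 0.2088 0.267  0.2686]
0.07 189 x [0.5195 0.5207 0.5397 0.5519 0.5561] y [0.0846 0.0858 0.1903 0.2657 0.2705]
0.1 51 x [0.5196 0.5201 0.5395 0.5484 0.5512] y [0.0922 0.0941 0.2088 0.2683 0.2699]
0.11 193 x [0.5201 0.5384 0.5422 0.545  0.5457] y [0.0841 0.0871 0.183  0.2583 0.2661]
0.12 75 x [0.5195 0.5197 0.526  0.5366 0.5383] y [0.0942 0.0942 0.2517 0.2671 0.2698]
```

Request:
{"op": "jog_arm", "data": {
  "steps": [
    [[0, 0, -6], 0]
  ]
}}

```text
clock: 0.18
position: [0.1649, 0.6225, 0.2509]
eef_rot: [-0.405, -3.113, 0.034]
ft_force: [-0.3, -0.5, -1.4]
opening: 0.0928
grip_force: 0.0
```

```bash
cat >> h.py <<'E'
def to(xyz,yaw):
    s=env.get_state();M=R.from_rotvec(s['eef_rot']).as_matrix();p=np.array(s['position'])
    sh=M.T@(np.array(xyz)-p)*100
    y=np.array([-np.sin(yaw),np.cos(yaw),0]);a=M.T@y
    t=-np.arctan2(a[0],a[1]); alt=t-np.sign(t)*np.pi
    print('shift cm',sh.round(2),'turn',round(t,4),'alt',round(alt,3),'tilt',M[:,2].round(4),'j7',s['joints'][6].round(3),'F',s['ft_force'].round(1),'clock',s['clock'])
E
python3 - <<'E'
from h import *
to([.43,.38,.25],np.deg2rad(15.5)); to([.508,-.159,.25],np.deg2rad(15.5));to([.508,-.159,.087],np.deg2rad(15.5))
E
```

```text
shift cm [-31.83 -16.66   0.48] turn -0.5291 alt 2.612 tilt [-0.0049 -0.0211 -0.9998] j7 -0.039 F [-0.3 -0.5 -1.4] clock 0.1833
shift cm [-53.14 -66.76   1.58] turn -0.5291 alt 2.612 tilt [-0.0049 -0.0211 -0.9998] j7 -0.039 F [-0.3 -0.5 -1.4] clock 0.1833
shift cm [-53.13 -66.41  17.87] turn -0.5291 alt 2.612 tilt [-0.0049 -0.0211 -0.9998] j7 -0.039 F [-0.3 -0.5 -1.4] clock 0.1833
```

Request:
{"op": "jog_arm", "data": {
  "steps": [
    [[-31.8, -16.6, 0], -0.1],
    [[-31.8, -16.6, 0], -0.2],
    [[-31.8, -16.6, 0], -0.3],
    [[-31.8, -16.6, 0], -0.4],
    [[-31.8, -16.6, 0], -0.529],
    [[-31.8, -16.6, 0], -0.529],
    [[-31.8, -16.6, 0], -0.529],
    [[-31.8, -16.6, 0], -0.529],
    [[-42, -42, 0], -0.529],
    [[-53, -60, 0], -0.529]
  ]
}}

```text
clock: 1.02
position: [0.4304, 0.3198, 0.2594]
eef_rot: [0.421, -3.112, 0.001]
ft_force: [0.7, -0.5, 0.4]
opening: 0.0924
grip_force: 0.0
```

Run:
```python
from h import *
to([.508,-.159,.2],np.deg2rad(15.5))
```

```text
shift cm [  5.24 -48.22   5.98] turn -0.0015 alt 3.14 tilt [-9.e-04 -9.e-04 -1.e+00] j7 1.112 F [ 0.7 -0.5  0.4] clock 1.0167
```

Request:
{"op": "jog_arm", "data": {
  "steps": [
    [[5.2, -48.2, 0], 0],
    [[5.2, -48.2, 0], 0],
    [[5.2, -48.2, 0], 0],
    [[5.2, -48.2, 0], 0],
    [[5.2, -48.2, 0], 0],
    [[5.2, -48.2, 0], 0],
    [[5.2, -48.2, 0], 0],
    [[5.2, -48.2, 0], 0],
    [[5.2, -48.2, 0], 0],
    [[5.2, -48.2, 0], 0]
  ]
}}

```text
clock: 1.85
position: [0.4966, -0.0911, 0.2602]
eef_rot: [0.423, -3.112, -0.0]
ft_force: [0.2, -0.4, 0.3]
opening: 0.0931
grip_force: 0.0
```

Request:
{"op": "jog_arm", "data": {
  "steps": [
    [[0, 0, 0], 0],
    [[0, 0, 0], 0],
    [[0, 0, 0], 0]
  ]
}}

```text
clock: 2.1
position: [0.4966, -0.0884, 0.2599]
eef_rot: [0.423, -3.112, -0.002]
ft_force: [-0.9, 0.5, -0.0]
opening: 0.0932
grip_force: 0.0
```

Run:
```python
from h import *
to([.508,-.159,.15],np.deg2rad(15.5));to([.508,-.159,.087],np.deg2rad(15.5))
```

```text
shift cm [ 0.78 -7.12 10.98] turn -0.0002 alt 3.141 tilt [-0.0011  0.001  -1.    ] j7 1.988 F [-0.9  0.5 -0. ] clock 2.1
shift cm [ 0.77 -7.13 17.28] turn -0.0002 alt 3.141 tilt [-0.0011  0.001  -1.    ] j7 1.988 F [-0.9  0.5 -0. ] clock 2.1
```

Request:
{"op": "jog_arm", "data": {
  "steps": [
    [[0.4, -4, 2], 0],
    [[0.8, -7.1, 4], 0],
    [[0.8, -7.1, 7], 0],
    [[0.8, -7.1, 10], 0],
    [[0.8, -7.1, 10], 0],
    [[0.8, -7.1, 10], 0]
  ],
  "gripper": -0.42
}}

```text
clock: 2.6
position: [0.5076, -0.1571, 0.1595]
eef_rot: [0.428, -3.109, -0.004]
ft_force: [0.1, -1.0, -0.3]
opening: 0.0662
grip_force: 0.0
```

Run:
```python
from h import *
im,d=snap('top');cv2.imwrite('pics/c2.png',cv2.resize(im[190:280,310:430],None,fx=6,fy=6,interpolation=2))
to([.508,-.159,.087],np.deg2rad(15.5))
```

```text
shift cm [ 0.13 -0.09  7.4 ] turn 0.003 alt -3.139 tilt [ 4.e-04  7.e-04 -1.e+00] j7 2.133 F [0.2 0.5 0.4] clock 2.65
```

View pics/c2.png

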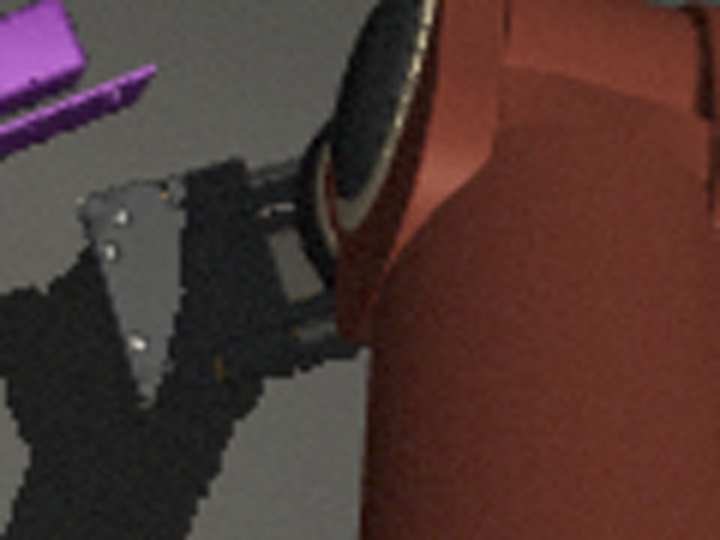

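Picture: the arm hides the unit, with the gripper over it and purple well clear at (80,90). I descend carefully.

Request:
{"op": "jog_arm", "data": {
  "steps": [
    [[0.1, -0.1, 2], 0],
    [[0.1, -0.1, 3.5], 0],
    [[0.1, -0.1, 5], 0],
    [[0.1, -0.1, 6.2], 0],
    [[0.1, -0.1, 7.4], 0],
    [[0.1, -0.1, 7.4], 0]
  ]
}}

```text
clock: 3.15
position: [0.5081, -0.1597, 0.0867]
eef_rot: [-0.427, 3.112, 0.001]
ft_force: [-0.4, 0.3, -0.4]
opening: 0.0662
grip_force: 0.0
```

Request:
{"op": "jog_arm", "data": {
  "steps": [
    [[0, 0, 0], 0],
    [[0, 0, 0], 0],
    [[0, 0, 0], 0],
    [[0, 0, 0], 0],
    [[0, 0, 0], 0]
  ],
  "gripper": 1,
  "force": 35
}}

```text
clock: 3.57
position: [0.509, -0.1607, 0.0881]
eef_rot: [-0.424, 3.109, -0.001]
ft_force: [-0.3, 0.8, 6.0]
opening: 0.0539
grip_force: 35.0
```

Run:
```python
from h import *
s=env.get_state(); print(s['position'],s['eef_rot'],s['ft_force'],s['torque'],s['opening'],s['grip_force'],s['clock'])
```

```text
[ 0.50895083 -0.16065586  0.08809714] [-4.23807506e-01  3.10941933e+00 -1.28363252e-03] [-0.33582484  0.78645554  5.9893988 ] [0.21266071 0.12882038 0.00466689] 0.05385958681800347 34.98879253864288 3.5667
```

Request:
{"op": "jog_arm", "data": {
  "steps": [
    [[0, 0, -1], 0],
    [[0, 0, -3], 0],
    [[0, 0, -6], 0],
    [[0, 0, -9], 0],
    [[0, 0, -12], 0],
    [[0, 0, -15], 0],
    [[0, 0, -17.5], 0],
    [[0, 0, -17.5], 0],
    [[0, 0, -17.5], 0],
    [[0, 0, -17.5], 0]
  ]
}}

```text
clock: 4.4
position: [0.5058, -0.1605, 0.2597]
eef_rot: [0.422, -3.109, -0.002]
ft_force: [0.4, 0.6, -4.5]
opening: 0.0534
grip_force: 35.0
```

Run:
```python
from h import *
s=env.get_state(); print(s['ft_force'],s['torque'],s['opening'],s['position'])
to([.578,.2547,.265],np.deg2rad(7.0))
```

```text
[ 0.44527252  0.57227353 -4.45202689] [ 0.03758854 -0.01825028  0.04246472] 0.05335225038756331 [ 0.50582364 -0.16053136  0.25968253]
shift cm [-18.03  38.09  -0.52] turn 0.1479 alt -2.994 tilt [-0.0041  0.001  -1.    ] j7 2.13 F [ 0.4  0.6 -4.5] clock 4.4
```

Request:
{"op": "jog_arm", "data": {
  "steps": [
    [[-3, 2, 0], 0.02],
    [[-6, 6, 0], 0.05],
    [[-9, 10, 0], 0.08],
    [[-11, 14, 0], 0.1],
    [[-13, 18, 0], 0.12],
    [[-15, 22, 0], 0.148],
    [[-18, 26, 0], 0.148],
    [[-18, 30, 0], 0.148],
    [[-18, 34, 0], 0.148],
    [[-18, 38, 0], 0.148]
  ]
}}

```text
clock: 5.23
position: [0.5839, 0.2304, 0.2577]
eef_rot: [0.191, -3.13, 0.004]
ft_force: [0.8, -0.3, -3.2]
opening: 0.0538
grip_force: 35.0
```

Request:
{"op": "jog_arm", "data": {
  "steps": [
    [[0, 0, 0], 0],
    [[0, 0, 0], 0],
    [[0, 0, 0], 0]
  ]
}}

```text
clock: 5.48
position: [0.5839, 0.2283, 0.2585]
eef_rot: [0.193, -3.131, 0.005]
ft_force: [0.1, -0.2, -3.7]
opening: 0.0533
grip_force: 35.0
```

Run:
```python
from h import *
to([.578,.2547,.134+.005],np.deg2rad(7.0))
snap('top');im,d=snap('side');cv2.imwrite('pics/c3.png',cv2.resize(im[150:350,180:400],None,fx=3.5,fy=2.9,interpolation=2))
```

```text
shift cm [ 0.2   2.73 11.95] turn 0.001 alt -3.141 tilt [-0.0047 -0.0036 -1.    ] j7 1.301 F [ 0.1 -0.2 -3.7] clock 5.4833
```

View pics/c3.png

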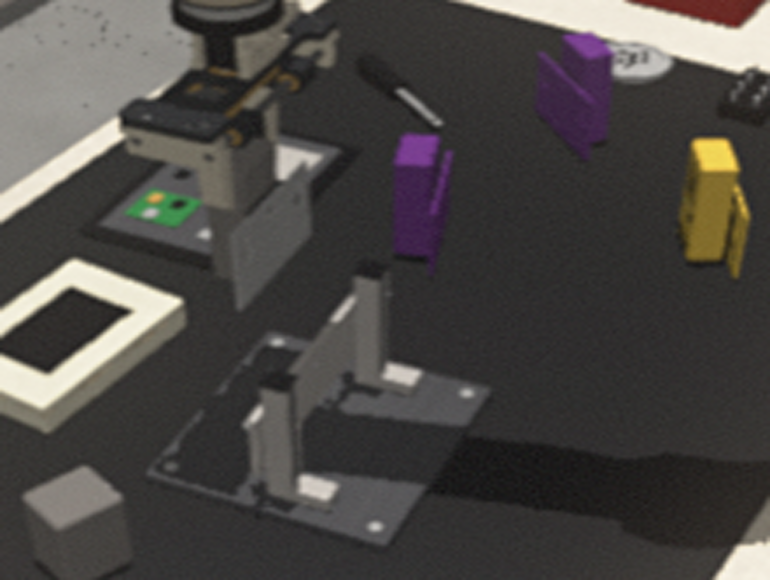

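Picture: the unit hangs upright in the gripper in front of the bar with its plate facing the bar, and the stand and bystanders are untouched. I'll feel the bar's top edge with the plate's bottom edge to get its height. First I check the centre using screw and nut pixels.

Run:
```python
from h import *
class D(dict): pass
m=env.camera_model('top');eye=np.array(m['eye'])
def atz(u,v,z):
    p=pts('top',[[u,v]],np.ones((420,560)))[0]-eye; return eye+p*(z-eye[2])/p[2]
a=np.deg2rad(7)
for n,u,v,z in(('sL',100,150,.1),('sR',222,135,.1),('nL',53,152,.09),('nR',277,122,.09),('pl',163,158,.099)):
    q=atz(150+u/3.6,190+v/3.6,z); print(n,q.round(4),'xy stand-frame',(q[0]*np.cos(a)+q[1]*np.sin(a)).round(4),(-q[0]*np.sin(a)+q[1]*np.cos(a)).round(4))
to([.5386,.2498,.209],a)
```

```text
sL [0.5187 0.2895 0.1   ] xy stand-frame 0.5501 0.2241
sR [0.5284 0.2055 0.1   ] xy stand-frame 0.5495 0.1396
nL [0.5185 0.3254 0.09  ] xy stand-frame 0.5543 0.2598
nR [0.5382 0.1695 0.09  ] xy stand-frame 0.5548 0.1026
pl [0.5129 0.2461 0.099 ] xy stand-frame 0.539 0.1818
shift cm [4.33 2.88 5.08] turn -0.003 alt 3.139 tilt [-0.0024 -0.003  -1.    ] j7 1.301 F [-0.6 -0.8 -3.8] clock 5.5833
```

Request:
{"op": "jog_arm", "data": {
  "steps": [
    [[1, 2.9, 0], 0],
    [[3, 2.9, 0], 0],
    [[4.3, 2.9, 0], 0],
    [[4.3, 2.9, 1.5], 0],
    [[4.3, 2.9, 3], 0],
    [[4.3, 2.9, 4.2], 0],
    [[4.3, 2.9, 4.7], 0],
    [[4.3, 2.9, 4.7], 0],
    [[4.3, 2.9, 4.7], 0]
  ]
}}

```text
clock: 6.33
position: [0.5394, 0.2516, 0.2144]
eef_rot: [0.189, -3.136, 0.001]
ft_force: [0.4, -0.5, -3.5]
opening: 0.054
grip_force: 35.0
```

Request:
{"op": "jog_arm", "data": {
  "steps": [
    [[0, 0, 0.1], 0],
    [[0, 0, 0.2], 0],
    [[0, 0, 0.3], 0],
    [[0, 0, 0.3], 0],
    [[0, 0, 0.3], 0]
  ]
}}

```text
clock: 6.75
position: [0.5389, 0.2527, 0.2115]
eef_rot: [-0.192, 3.136, 0.0]
ft_force: [-0.4, 0.1, -4.1]
opening: 0.0537
grip_force: 35.0
```

Request:
{"op": "jog_arm", "data": {
  "steps": [
    [[0, 0, 0.1], 0],
    [[0, 0, 0.2], 0],
    [[0, 0, 0.2], 0],
    [[0, 0, 0.2], 0]
  ]
}}

```text
clock: 7.08
position: [0.5388, 0.2526, 0.2092]
eef_rot: [0.192, -3.135, 0.0]
ft_force: [-0.6, -0.4, -4.1]
opening: 0.0538
grip_force: 35.0
```

Request:
{"op": "jog_arm", "data": {
  "steps": [
    [[0, 0, 0.1], 0],
    [[0, 0, 0.2], 0],
    [[0, 0, 0.3], 0],
    [[0, 0, 0.3], 0]
  ]
}}

```text
clock: 7.42
position: [0.5387, 0.2525, 0.206]
eef_rot: [0.192, -3.135, 0.0]
ft_force: [0.1, 0.4, -4.8]
opening: 0.0537
grip_force: 35.0
```

Request:
{"op": "jog_arm", "data": {
  "steps": [
    [[0, 0, 0.1], 0],
    [[0, 0, 0.2], 0],
    [[0, 0, 0.2], 0],
    [[0, 0, 0.2], 0]
  ]
}}

```text
clock: 7.75
position: [0.539, 0.2527, 0.2045]
eef_rot: [-0.192, 3.135, 0.0]
ft_force: [-0.1, -0.1, -2.3]
opening: 0.0541
grip_force: 35.0
```

Request:
{"op": "jog_arm", "data": {
  "steps": [
    [[0, 0, 0.1], 0],
    [[0, 0, 0.2], 0],
    [[0, 0, 0.2], 0],
    [[0, 0, 0.2], 0]
  ]
}}

```text
clock: 8.08
position: [0.5393, 0.2528, 0.2044]
eef_rot: [-0.192, 3.134, 0.001]
ft_force: [-1.2, -0.3, 7.2]
opening: 0.0538
grip_force: 35.0
```

Request:
{"op": "jog_arm", "data": {
  "steps": [
    [[0, 0, -0.5], 0],
    [[0, 0, -1.2], 0],
    [[-2, -0.1, -1.2], 0],
    [[-3.5, -0.2, -1.2], 0],
    [[-3.5, -0.3, -1.2], 0],
    [[-3.5, -0.3, -1.2], 0]
  ]
}}

```text
clock: 8.58
position: [0.5742, 0.2532, 0.2137]
eef_rot: [0.19, -3.135, 0.001]
ft_force: [-0.2, 0.5, -3.9]
opening: 0.0536
grip_force: 35.0
```

Run:
```python
from h import *
to([.5634,.2525,.1345],np.deg2rad(7))
```

```text
shift cm [1.07 0.07 7.92] turn -0.0012 alt 3.14 tilt [-0.0011 -0.001  -1.    ] j7 1.256 F [-0.2  0.5 -3.9] clock 8.5833
```

Request:
{"op": "jog_arm", "data": {
  "steps": [
    [[0, 0, 2], 0],
    [[0, 0, 4], 0],
    [[0, 0, 6], 0],
    [[0, 0, 7.9], 0],
    [[0.5, 0, 7.9], 0],
    [[1, 0, 7.9], 0],
    [[1, 0, 7.9], 0],
    [[1, 0, 7.9], 0],
    [[1, 0, 7.9], 0]
  ]
}}

```text
clock: 9.33
position: [0.5649, 0.2532, 0.1371]
eef_rot: [-0.192, 3.133, 0.002]
ft_force: [0.9, 1.3, -4.0]
opening: 0.0538
grip_force: 35.0
```

Run:
```python
from h import *
to([.5634,.2525,.1345],np.deg2rad(7))
```

```text
shift cm [ 0.16 -0.05  0.26] turn 0.0003 alt -3.141 tilt [ 0.003   0.0014 -1.    ] j7 1.252 F [ 0.9  1.3 -4. ] clock 9.3333
```

Request:
{"op": "jog_arm", "data": {
  "steps": [
    [[0.3, 0, 0.25], 0],
    [[0.8, 0, 0.25], 0],
    [[0.8, 0, 0.25], 0],
    [[0.8, 0, 0.25], 0]
  ]
}}

```text
clock: 9.67
position: [0.5556, 0.2518, 0.1329]
eef_rot: [0.192, -3.135, 0.0]
ft_force: [0.4, 0.6, -3.8]
opening: 0.0539
grip_force: 35.0
```

```bash
cat >> h.py <<'E'
def st():
    s=env.get_state();p=s['position'];a=np.deg2rad(7);f=s['ft_force'];c,n=np.cos(a),np.sin(a)
    M=R.from_rotvec(s['eef_rot']).as_matrix()
    print('xp',round(p[0]*c+p[1]*n,4),'yp',round(-p[0]*n+p[1]*c,4),'z',round(p[2],4),'Fx',round(f[0]*c+f[1]*n,1),'Fy',round(-f[0]*n+f[1]*c,1),'Fz',f[2].round(1),'tilt',M[:,2].round(3),'yaw',np.rad2deg(np.arctan2(-M[0,1],M[1,1])).round(2),s['clock'])
E
python3 -c "
from h import *
st()"
```

```text
xp 0.5822 yp 0.1822 z 0.1329 Fx 0.5 Fy 0.5 Fz -3.8 tilt [-0. -0. -1.] yaw 7.02 9.6667
```

Request:
{"op": "jog_arm", "data": {
  "steps": [
    [[0, 0, -0.15], 0],
    [[0.1, 0, -0.15], 0],
    [[0.2, 0, -0.15], 0],
    [[0.3, 0, -0.15], 0],
    [[0.3, 0, -0.15], 0],
    [[0.3, 0, -0.15], 0]
  ]
}}

```text
clock: 10.17
position: [0.5531, 0.2513, 0.1343]
eef_rot: [0.192, -3.136, 0.0]
ft_force: [0.0, -0.5, -4.5]
opening: 0.0539
grip_force: 35.0
```

Request:
{"op": "jog_arm", "data": {
  "steps": [
    [[0.1, 0, 0], 0],
    [[0.2, 0, 0], 0],
    [[0.3, 0, 0], 0],
    [[0.3, 0, 0], 0]
  ]
}}

```text
clock: 10.5
position: [0.5498, 0.251, 0.1343]
eef_rot: [0.192, -3.135, 0.0]
ft_force: [-0.4, -0.2, -3.6]
opening: 0.054
grip_force: 35.0
```

```bash
python3 -c "
from h import *
st()"
```

```text
xp 0.5763 yp 0.1821 z 0.1343 Fx -0.4 Fy -0.2 Fz -3.6 tilt [-0. -0. -1.] yaw 7.01 10.5
```

Request:
{"op": "jog_arm", "data": {
  "steps": [
    [[0.1, 0, 0], 0],
    [[0.2, 0, 0], 0],
    [[0.2, 0, 0], 0],
    [[0.2, 0, 0], 0]
  ]
}}

```text
clock: 10.83
position: [0.5488, 0.2508, 0.1345]
eef_rot: [-0.192, 3.134, 0.0]
ft_force: [1.2, -0.4, -3.4]
opening: 0.054
grip_force: 35.0
```

Request:
{"op": "jog_arm", "data": {
  "steps": [
    [[0.1, 0, 0], 0],
    [[0.2, 0, 0], 0],
    [[0.2, 0, 0], 0],
    [[0.2, 0, 0], 0]
  ]
}}

```text
clock: 11.17
position: [0.5472, 0.2506, 0.1346]
eef_rot: [-0.191, 3.134, 0.001]
ft_force: [3.6, 1.0, -6.2]
opening: 0.0534
grip_force: 35.0
```

```bash
python3 -c "
from h import *
st()"
```

```text
xp 0.5737 yp 0.1821 z 0.1346 Fx 3.7 Fy 0.5 Fz -6.2 tilt [ 0.002  0.001 -1.   ] yaw 6.99 11.1667
```

Request:
{"op": "jog_arm", "data": {
  "steps": [
    [[0.1, 0, 0], 0],
    [[0.2, 0, 0], 0],
    [[0.2, 0, 0], 0],
    [[0.2, 0, 0], 0]
  ]
}}

```text
clock: 11.5
position: [0.5447, 0.2503, 0.1346]
eef_rot: [-0.192, 3.135, 0.0]
ft_force: [3.9, 1.6, -4.6]
opening: 0.0536
grip_force: 35.0
```

```bash
python3 -c "
from h import *
st()"
```

```text
xp 0.5712 yp 0.1821 z 0.1346 Fx 4.0 Fy 1.1 Fz -4.6 tilt [ 0.001  0.    -1.   ] yaw 7.0 11.5
```

Moving steadily at a plunger-like 4 N, so the heads have entered. I continue to the face.

Request:
{"op": "jog_arm", "data": {
  "steps": [
    [[0.1, 0, 0], 0],
    [[0.15, 0, 0], 0],
    [[0.15, 0, 0], 0],
    [[0.15, 0, 0], 0]
  ]
}}

```text
clock: 11.83
position: [0.5436, 0.2502, 0.1346]
eef_rot: [-0.192, 3.134, 0.001]
ft_force: [5.2, 0.1, -5.6]
opening: 0.0538
grip_force: 35.0
```

Request:
{"op": "jog_arm", "data": {
  "steps": [
    [[0.1, 0, 0], 0],
    [[0.15, 0, 0], 0],
    [[0.15, 0, 0], 0],
    [[0.15, 0, 0], 0]
  ]
}}

```text
clock: 12.17
position: [0.5433, 0.2501, 0.1347]
eef_rot: [-0.192, 3.131, 0.001]
ft_force: [6.6, 1.5, -6.6]
opening: 0.0536
grip_force: 35.0
```

```bash
python3 -c "
from h import *
st()"
```

```text
xp 0.5697 yp 0.1821 z 0.1347 Fx 6.7 Fy 0.7 Fz -6.6 tilt [ 0.005  0.001 -1.   ] yaw 7.01 12.1667
```

Request:
{"op": "jog_arm", "data": {
  "steps": [
    [[0, 0, 0.1], 0],
    [[0, 0, 0.2], 0],
    [[0, 0, 0.3], 0],
    [[0, 0, 0.4], 0],
    [[0, 0, 0.4], 0]
  ]
}}

```text
clock: 12.58
position: [0.5433, 0.2504, 0.1316]
eef_rot: [-0.192, 3.131, 0.002]
ft_force: [6.5, 1.1, -2.2]
opening: 0.0539
grip_force: 35.0
```

Request:
{"op": "jog_arm", "data": {
  "steps": [
    [[0, 0, 0.1], 0],
    [[0, 0, 0.2], 0],
    [[0, 0, 0.3], 0],
    [[0, 0, 0.4], 0],
    [[0, 0, 0.4], 0]
  ]
}}

```text
clock: 13.0
position: [0.5433, 0.2505, 0.1276]
eef_rot: [-0.192, 3.131, 0.002]
ft_force: [5.5, 0.9, -3.6]
opening: 0.0537
grip_force: 35.0
```

```bash
python3 -c "
from h import *
st()"
```

```text
xp 0.5697 yp 0.1824 z 0.1276 Fx 5.5 Fy 0.3 Fz -3.6 tilt [ 0.005  0.002 -1.   ] yaw 7.01 13.0
```

Sliding freely. I continue down.

Request:
{"op": "jog_arm", "data": {
  "steps": [
    [[0, 0, 0.1], 0],
    [[0, 0, 0.2], 0],
    [[0, 0, 0.3], 0],
    [[0, 0, 0.4], 0],
    [[0, 0, 0.5], 0],
    [[0, 0, 0.6], 0],
    [[0, 0, 0.6], 0]
  ]
}}

```text
clock: 13.58
position: [0.5432, 0.2506, 0.1215]
eef_rot: [-0.192, 3.131, 0.002]
ft_force: [6.7, 0.5, -4.6]
opening: 0.0539
grip_force: 35.0
```

Request:
{"op": "jog_arm", "data": {
  "steps": [
    [[0, 0, 0.1], 0],
    [[0, 0, 0.2], 0],
    [[0, 0, 0.3], 0],
    [[0, 0, 0.4], 0],
    [[0, 0, 0.4], 0]
  ]
}}

```text
clock: 14.0
position: [0.5433, 0.2505, 0.1171]
eef_rot: [-0.192, 3.131, 0.002]
ft_force: [7.0, 1.3, -5.7]
opening: 0.0538
grip_force: 35.0
```

```bash
python3 -c "
from h import *
st()"
```

```text
xp 0.5697 yp 0.1824 z 0.1171 Fx 7.1 Fy 0.5 Fz -5.7 tilt [ 0.005  0.002 -1.   ] yaw 7.02 14.0
```

Request:
{"op": "jog_arm", "data": {
  "steps": [
    [[0, 0, 0.1], 0],
    [[0, 0, 0.2], 0],
    [[0, 0, 0.2], 0]
  ]
}}

```text
clock: 14.25
position: [0.5432, 0.2505, 0.1156]
eef_rot: [-0.192, 3.131, 0.002]
ft_force: [5.6, 1.2, -2.7]
opening: 0.0536
grip_force: 35.0
```

Request:
{"op": "jog_arm", "data": {
  "steps": [
    [[0, 0, 0.1], 0],
    [[0, 0, 0.2], 0],
    [[0, 0, 0.2], 0]
  ]
}}

```text
clock: 14.5
position: [0.5433, 0.2506, 0.1143]
eef_rot: [-0.192, 3.131, 0.002]
ft_force: [4.3, 0.5, 3.7]
opening: 0.054
grip_force: 35.0
```

```bash
python3 -c "
from h import *
st()"
```

```text
xp 0.5698 yp 0.1825 z 0.1143 Fx 4.3 Fy -0.1 Fz 3.7 tilt [ 0.005  0.002 -1.   ] yaw 7.01 14.5
```

Request:
{"op": "jog_arm", "data": {
  "steps": [
    [[0, 0, 0.1], 0],
    [[0, 0, 0.15], 0],
    [[0, 0, 0.15], 0],
    [[0, 0, 0.15], 0]
  ]
}}

```text
clock: 14.83
position: [0.5434, 0.2506, 0.1139]
eef_rot: [-0.192, 3.13, 0.003]
ft_force: [3.7, -0.2, 9.8]
opening: 0.054
grip_force: 35.0
```

```bash
python3 -c "
from h import *
st()"
```

```text
xp 0.5699 yp 0.1825 z 0.1139 Fx 3.6 Fy -0.6 Fz 9.8 tilt [ 0.005  0.002 -1.   ] yaw 7.01 14.8333
```

Request:
{"op": "jog_arm", "data": {
  "steps": [
    [[-0.1, 0, 0], 0],
    [[-0.1, 0, 0], 0],
    [[-0.1, 0, 0], 0]
  ]
}}

```text
clock: 15.08
position: [0.5435, 0.2506, 0.1139]
eef_rot: [-0.192, 3.132, 0.002]
ft_force: [2.5, 0.4, 11.5]
opening: 0.0538
grip_force: 35.0
```

```bash
python3 -c "
from h import *
st()"
```

```text
xp 0.57 yp 0.1825 z 0.1139 Fx 2.5 Fy 0.0 Fz 11.5 tilt [ 0.003  0.002 -1.   ] yaw 7.01 15.0833
```

Fx is 2.5 N with the plate on the face, below the pressed spring's 3–5 N, so the plunger has snapped in. I relax the push and release.

Request:
{"op": "jog_arm", "data": {
  "steps": [
    [[-0.1, 0, -0.2], 0],
    [[-0.1, 0, -0.2], 0],
    [[-0.1, 0, -0.2], 0]
  ]
}}

```text
clock: 15.33
position: [0.5436, 0.2506, 0.1141]
eef_rot: [-0.192, 3.135, 0.001]
ft_force: [3.1, -0.0, 6.8]
opening: 0.0539
grip_force: 35.0
```

Request:
{"op": "jog_arm", "data": {
  "steps": [
    [[0, 0, 0], 0],
    [[0, 0, 0], 0],
    [[0, 0, 0], 0],
    [[0, 0, 0], 0],
    [[0, 0, 0], 0]
  ],
  "gripper": -0.42
}}

```text
clock: 15.75
position: [0.542, 0.2499, 0.1121]
eef_rot: [0.192, -3.133, 0.001]
ft_force: [-0.0, -0.1, -0.1]
opening: 0.0664
grip_force: 0.0
```

```bash
python3 -c "
from h import *
st()"
```

```text
xp 0.5684 yp 0.182 z 0.1121 Fx -0.1 Fy -0.1 Fz -0.1 tilt [-0.003 -0.001 -1.   ] yaw 7.02 15.75
```

Request:
{"op": "jog_arm", "data": {
  "steps": [
    [[0, 0, -1], 0],
    [[0, 0, -3], 0],
    [[0, 0, -6], 0],
    [[0, 0, -9], 0],
    [[0, 0, -12], 0],
    [[-4, 0, -14], 0],
    [[-8, 0, -15], 0],
    [[-12, 0, -15], 0],
    [[-16, 0, -15], 0],
    [[-16, 0, -15], 0]
  ]
}}

```text
clock: 16.58
position: [0.7077, 0.2681, 0.2569]
eef_rot: [0.186, -3.135, 0.006]
ft_force: [-0.4, -0.5, -2.4]
opening: 0.0658
grip_force: 0.0
```

Run:
```python
from h import *
im,d=snap('side');it,dt=snap('top')
cv2.imwrite('pics/fin.png',np.hstack([cv2.resize(im[210:350,200:320],(400,466)),cv2.resize(it[180:290,145:255],(400,466))]))
vv,uu=np.mgrid[0:420,0:560];P=pts('top',np.c_[uu.ravel(),vv.ravel()],dt).reshape(420,560,3)
S=(uu>=150)&(uu<=250)&(vv>=180)&(vv<=285)
q=P[S&(P[...,2]>.138)&(P[...,2]<.165)]; a=np.deg2rad(7)
x=q[:,0]*np.cos(a)+q[:,1]*np.sin(a)-.546;y=-q[:,0]*np.sin(a)+q[:,1]*np.cos(a)-.182
k=(x>0)&(abs(y)<.04);print('boxtop',k.sum(),np.median(q[k,2]),np.percentile(x[k],[3,97]),np.percentile(y[k],[3,97]))
```

```text
boxtop 330 0.14976021847851434 [0.00711403 0.03837339] [-0.02521175  0.02527907]
```

View pics/fin.png

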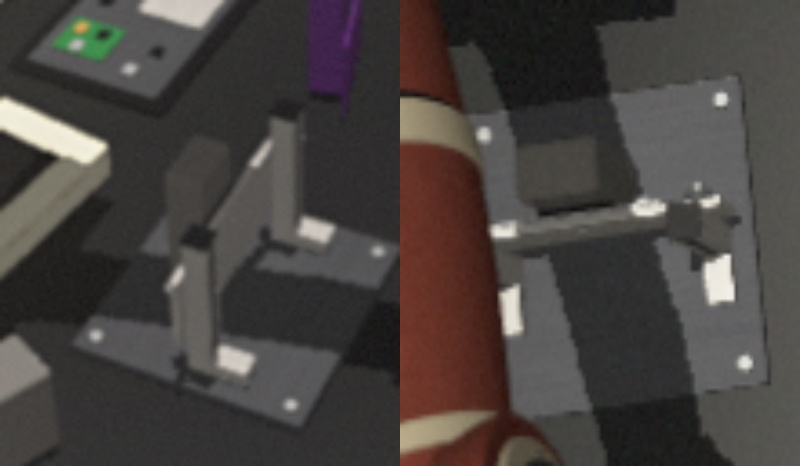

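Picture: the unit hangs upright on the bar, box at (560,170) in the top half, and the gripper is clear. The box top at 0.150 m, centred and flat on the bar, matches the home position.

```bash
python3 -c "
from h import *
print(env.job_done())"
```

```text
the job is handed in; nothing more can be done
None
```

The wall unit is hung fully home on both screws and released, and the job was handed in at about 17 s. The force readings show the plunger snapped in, and no bystander was touched as far as the pictures and forces show. I did not get a judging result back.

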